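# Zero the honing machine's rest and back it off four clicks

### The arm

A 6-joint arm with a two-finger parallel gripper is mounted at the origin on the work surface. World frame = base frame: x ahead of the robot, y to its left, z up, the work surface at z = 0. Lengths are in m, angles in rad, forces in N, time in s.
With the tool pointing down it reaches from about 0.35 to 0.975 m from the base axis. Payload 4.9 kg.
Tool frame: the origin (TCP) lies at the very end of the fingers, on their centre line; the grasp point (between the pads) lies 19 mm behind it; z points along the fingers, y is the line along which they close (so a half turn about z gives the same grasp; the last joint's range is limited). The gripper opens to 85 mm and grips with 20 to 120 N. Pads are 22 mm wide; open, the fingers measure 114 mm over their backs; the gripper's body (76 mm by 85 mm) begins 54 mm behind the grasp point. The pads swing forward as they close: fully open they stand 13 mm farther back than shut.
Start: joints at [1.125, 0.053, 1.613, -0, 1.476, -0.119], TCP at [0.201, 0.592, 0.231] pointing down, gripper open.
Joint ranges: [-3.01, 3.01], [-1.01, 2.22], [0.06, 2.58], [-1.02, 4.17], [0.09, 2.62], [-3.14, 3.14]. Speed limits (rad/s): [2.57, 2.57, 3.14, 3.14, 3.14, 3.14].

### API

Orientations are given as a rotation vector (axis times angle).
In Python, from station import * gives the robot as it stands.
- The arm moves only by the shell command python3 -m crank 'ROWS' [OPENING] [FORCE]. ROWS is JSON, a list of rows, each an object with "offset": the shift along the tool's x, y, z in m, a list of three; "twist": the turn, a rotation vector about the tool's x, y, z in degrees, a list of three. In form: [{"offset": [x, y, z], "twist": [rx, ry, rz]}, ...]. A call has 1 to 20 rows; each row is the pose to reach, as a shift and turn from the pose commanded when the call began, along the tool's axes at that moment; what a row does not reach only later rows make up. A row lasts 1/8 s, in which the tool goes at most 62.5 mm and 10.7 degrees, less where a joint would pass 70% of its speed; a pose out of reach is approached as far as the arm can. A call with a gripper value outside its range is refused whole. OPENING is the opening, from 0 (shut) to 1 (fully open), set as the call begins (- or left out, the last holds). The fingers move at their own pace and stop on an object; FORCE is the grip in N (left out, the last holds). Time passes only in rows, so rows that repeat a pose let the fingers close. It gives the time, the measured TCP pose, the force, the opening and the grip force at its end, in the units of the state.
- get_obs(): the state, without advancing time (a new reading comes with each control period).
- get_image(name): name is "scene" or "top" or "wrist"; returns the picture (420x560x3 uint8, red, green, blue); there is no depth.
- get_calibration(name): a dict with "intrinsics" (3x3 intrinsics, pixels), "world_from_camera" (4x4, takes a point from camera to world coordinates); the wrist camera has in their place "tool_from_camera" (4x4, takes a point from camera to tool coordinates, whose origin is the TCP and whose axes are the flange's). Camera axes: x right, y up, looking along -z (the intrinsics and any distortion apply to the point x, -y, -z); pixel columns grow to the right and rows downward; lengths in m; the calibration is good to about 2 mm. The wrist camera is an equidistant fisheye: a pixel r from the principal point sees the ray r / f radians off the axis. A picture is of the moment at which its call begins: read the wrist's pose just before it. get_calibration takes no time and is no camera call.
- finish_job(): hands the job in; it is judged then, once.
Trained networks look in the newest picture that a camera, given by its name, has taken for a name from the list of things; names that differ only in an ending like _2 or _b are one class to them, and where a whole thing is asked for, a point or a joint stands for the part that bears it (a point fixed in the world has none). Each returns a list of dicts, best first, with "confidence" (0 to 1); they miss things now and then, are a little off and sometimes report something else, mostly with a low value. They report only what shows in the picture. A call takes as long as a camera call.
- cut_out(query, camera): "region" (420x560 bool, what is visible of it) and "rect" ([centre column, centre row, width, height] in pixels, round what is visible of it).
The state is a dict: "t": time; "q": joint angles; "dq": joint speeds; "effort": joint torques, N m; "tool_pos": TCP position; "tool_rot": TCP orientation; "contact_force": force on the tool from outside, world axes, zero at the start; "wrist_torque": the same for the moment, N m; "opening": finger opening in m; "grip_force": force on a finger pad.
Only numpy, scipy, OpenCV 4.12 (cv2) and the standard library are available. Lean on these libraries where they do the work, as an engineer would, in place of code of your own. Each camera call takes 0.05 s, during which the arm holds its last target. There are 200 camera calls.

### The job

Set the tool rest of the honing machine for the next gouge: turn the round ribbed dial on its sloping front clockwise until it is against its stop, then turn it back anticlockwise exactly four clicks and let go of it. Leave the gouge, the mallet and the wooden round lying where they are.

Things in the scene. Friction and masses are not known exactly. Their poses are not given: they have to be found in the camera images.
- machine: bench honing machine, fixed: base plate 260 x 180 x 18 mm (x -105 to 155 mm, y -90 to 90 mm), grey housing 101 mm high from x -26 mm on, cork wheel on top (x 5 to 105 mm, y 37 to 63 mm, top 230 mm high), bearing post (x 40 to 70 mm, y 5 to 31 mm, top 200 mm). Origin on the bench under it; x axis points from the sloping dial face to the housing, z up.
- dial_center (a point): the dial: the machine's only knob, a black ribbed cylinder 40 mm in diameter, 2 to 42 mm out from the sloping face. Point on its axis at gripping height, 28 mm out from the face; its axes are fixed to the machine and do not turn with the dial: z = dial axis, out of the face, 35 degrees from vertical, leaning to the machine's -x; x = up the slope. The dial can be held at any angle.
- dial_foot (a point): where the dial's axis meets the flat sloping face (90 mm up the slope, 130 mm wide, the dial 20 mm to the -y side of its middle); axes as dial_center. A flat ring 62 mm in diameter lies round the dial. Clockwise (looking at the face) goes to the stop, a rigid halt whose place cannot be seen; at the start the dial is 5 to 8 clicks from it. Whole travel 11 clicks.
- dial_end (a point): centre of the dial's outer end, 42 mm out from the face; a pale line on it turns with the dial. One click = 30 degrees (ball detent, 0.15 to 0.25 N m to turn; the halt at the stop resists 0.4 N m and more). Let go between clicks, the dial springs into the nearer one (15 degrees either side) and stays. The stop is itself click position 0: the first click back is 30 degrees anticlockwise of it.
- rest (a joint): height of the steel tool rest (plate 50 x 85 mm behind the wheel) above its lowest position, in m: 0 at the dial's stop, 0.0001 per click. Too fine to be read reliably from here.
- gouge_mid (a point): bystander: a carver's gouge with wooden handle and steel blade, 220 mm long, lying about 19 cm to the machine's +y side; point in its middle, 14 mm above the bench, x axis along the blade.
- mallet_mid (a point): bystander: wooden club mallet lying about 20 cm to the machine's -y side; 250 mm long, head 64 mm thick; point in the middle of the head, 32 mm above the bench, x axis pointing away from the handle.
- round_mid (a point): bystander: flat round of wood, 90 mm in diameter and 28 mm thick, lying on the bench; point at its centre.

How it is judged:
By the outcome, as a careful person would: the job done as asked, in the order asked, and still so for the second after the job is handed in, with the robot touching nothing.
It also fails if it takes over 67 s, if anything falls off the work surface, if the arm or the gripper's body presses on something with over 40 N, if the wrist force passes 120 N, or if a joint passes its speed limit or range.

## Working session

There is one attempt and no reset: what is moved stays moved. The work goes in short steps, Python scripts to look and compute and a shell command to move; the robot and the scene stay as the last step left them, time stands still between calls to the robot, and variables do not carry over. Pictures are saved under pics/ and viewed, at most 10 in all, crops included, and the job is handed in when it is done.

```bash
mkdir -p pics; ls; python3 - <<'E'
from station import *
import cv2,numpy as np
o=get_obs();print(o)
ims=[]
for c in ["scene","top"]:
    im=get_image(c);ims.append(im);k=get_calibration(c);print(c,k)
    for q in ["machine","dial_center","dial_end"]:
        for d in cut_out(q,c)[:2]:print(c,q,d["confidence"],d["rect"])
print(get_calibration("wrist"))
cv2.imwrite("pics/a.png",ims[0][:,:,::-1]);cv2.imwrite("pics/b.png",ims[1][:,:,::-1])
E
```

```text
pics
{'t': 0.0, 'q': array([ 1.12496774e+00,  5.33358473e-02,  1.61428867e+00,  4.94097767e-06,
        1.47604355e+00, -1.19014482e-01]), 'dq': array([ 0.00057053, -0.00043239,  0.00047075,  0.00241589,  0.00085206,
        0.00141367]), 'effort': array([ 1.22156252e-03, -3.93701327e+01, -3.70172024e+01, -6.11573682e-05,
        7.25929698e-03, -2.47681436e-05]), 'tool_pos': array([0.2003743 , 0.59134162, 0.23007926]), 'tool_rot': array([-0.51098245, -3.09916572,  0.00312815]), 'contact_force': array([ 0.53975682, -0.46610115,  0.25325132]), 'wrist_torque': array([-0.01830371, -0.00092145,  0.04199385]), 'grip_force': 0.0, 'opening': 0.08507462039605847}
scene {'intrinsics': array([[411.5615813 ,   0.        , 289.00359556],
       [  0.        , 411.5615813 , 215.53738662],
       [  0.        ,   0.        ,   1.        ]]), 'world_from_camera': array([[-0.42830282, -0.62699693,  0.65071618,  1.2300398 ],
       [ 0.90337419, -0.27978766,  0.32501375,  0.42940348],
       [-0.02172026,  0.72704451,  0.68624669,  0.76822706],
       [ 0.        ,  0.        ,  0.        ,  1.      
[... 507 characters left out ...]
 0.9 [283.7, 196.7, 82.0, 130.9]
top machine 0.7 [295.1, 237.6, 28.0, 18.7]
top dial_center 0.56 [291.8, 237.4, 31.9, 19.2]
top dial_end 0.63 [293.2, 236.6, 29.3, 21.9]
{'intrinsics': array([[325.1922621 ,   0.        , 277.47725183],
       [  0.        , 325.1922621 , 209.24424455],
       [  0.        ,   0.        ,   1.        ]]), 'tool_from_camera': array([[ 1.60216112e-04,  9.57396325e-01,  2.88777165e-01,
         7.34260887e-02],
       [ 9.99999516e-01, -4.33698344e-04,  8.83051700e-04,
        -3.89016038e-04],
       [ 9.70672631e-04,  2.88776884e-01, -9.57395931e-01,
        -1.43949428e-01],
       [ 0.00000000e+00,  0.00000000e+00,  0.00000000e+00,
         1.00000000e+00]])}
```

View pics/a.png

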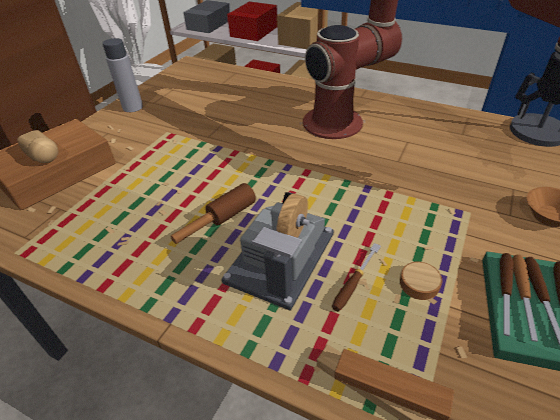

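View pics/b.png

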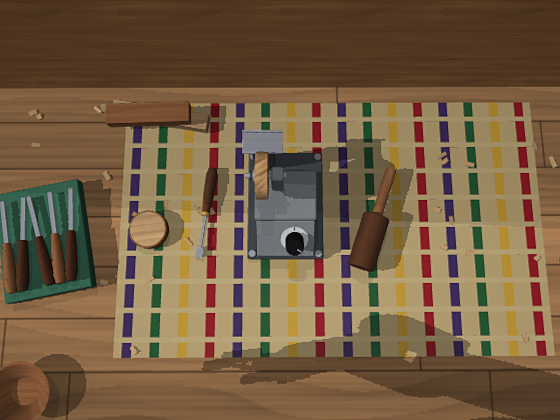

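The scene camera shows the housing from behind at (285,250), with the dial hidden. The top camera shows the plate's bolts at about (251,253), (319,253) and (318,157), and the dial end at about (295,240). The machine's x axis is roughly world +x, so the dial faces the robot.

```bash
cat > h.py <<'E'
from station import *
import cv2,numpy as np
from scipy.spatial.transform import Rotation as R
def ray(cam,uv,o=None):
    k=get_calibration(cam);K=k["intrinsics"]
    p=np.array([(uv[0]-K[0,2])/K[0,0],(uv[1]-K[1,2])/K[1,1]])
    if cam=="wrist":
        r=np.hypot(*p);d=np.array([p[0]*np.sinc(r/np.pi),-p[1]*np.sinc(r/np.pi),-np.cos(r)])
        T=np.eye(4);T[:3,:3]=R.from_rotvec(o["tool_rot"]).as_matrix();T[:3,3]=o["tool_pos"];T=T@k["tool_from_camera"]
    else: d=np.array([p[0],-p[1],-1]);T=k["world_from_camera"]
    d=T[:3,:3]@d;return T[:3,3],d/np.linalg.norm(d)
def onz(cam,uv,z,o=None):
    c,d=ray(cam,uv,o);return c+d*(z-c[2])/d[2]
def meet(rs):
    A=sum(np.eye(3)-np.outer(d,d) for c,d in rs);b=sum((np.eye(3)-np.outer(d,d))@c for c,d in rs);return np.linalg.solve(A,b)
def rows(P,Rt):
    """offset and twist in current tool axes to pose"""
    o=get_obs();R0=R.from_rotvec(o["tool_rot"]);print("off mm",(R0.inv().apply(P-o["tool_pos"])*1000).round(1),"twist deg",(R0.inv()*Rt).as_rotvec(degrees=True).round(1))
def toolrot(yaw,spin=0):
    z=np.array([np.sin(np.radians(35))*np.cos(yaw),np.sin(np.radians(35))*np.sin(yaw),-np.cos(np.radians(35))])
    y=np.array([np.sin(yaw),-np.cos(yaw),0])  # across slope
    x=np.cross(y,z);return R.from_matrix(np.c_[x,y,z])*R.from_euler('z',spin,degrees=True)
E
python3 - <<'E'
from h import *
for uv in [(248,258),(323,258),(251,253),(319,253),(318,157)]: print(uv,onz("top",uv,.018).round(4))
E=onz("top",(293.5,241),.11);print(E)
o=get_obs();M=R.from_rotvec(o["tool_rot"]).as_matrix();print(M)
T=toolrot(0);print(T.as_matrix())
for spin in (0,180):
  rows(E-T.as_matrix()[:,2]*.12,toolrot(0,spin))
E
```

```text
(248, 258) [0.5163 0.1986 0.018 ]
(323, 258) [0.5157 0.0222 0.018 ]
(251, 253) [0.528  0.1917 0.018 ]
(319, 253) [0.5275 0.0314 0.018 ]
(318, 157) [0.7622 0.03   0.018 ]
[0.54552904 0.09358322 0.11      ]
[[-9.47077343e-01  3.21005426e-01 -1.52940210e-04]
 [ 3.21005454e-01  9.47077317e-01 -2.32645867e-04]
 [ 7.01656185e-05 -2.69428271e-04 -9.99999961e-01]]
[[ 0.81915204  0.          0.57357644]
 [ 0.         -1.          0.        ]
 [ 0.57357644  0.         -0.81915204]]
off mm [-421.4 -383.2   22.9] twist deg [-48.7   8.  154.5]
off mm [-421.4 -383.2   22.9] twist deg [ -5.7 -34.7 -18.1]
```

```bash
python3 -m crank '[{"offset":[-0.211,-0.192,0.011],"twist":[-3,-17,-9]},{"offset":[-0.211,-0.192,0.011],"twist":[-3,-17,-9]},{"offset":[-0.211,-0.192,0.011],"twist":[-3,-17,-9]},{"offset":[-0.211,-0.192,0.011],"twist":[-3,-17,-9]},{"offset":[-0.421,-0.383,0.023],"twist":[-5.7,-34.7,-18.1]},{"offset":[-0.421,-0.383,0.023],"twist":[-5.7,-34.7,-18.1]},{"offset":[-0.421,-0.383,0.023],"twist":[-5.7,-34.7,-18.1]},{"offset":[-0.421,-0.383,0.023],"twist":[-5.7,-34.7,-18.1]},{"offset":[-0.421,-0.383,0.023],"twist":[-5.7,-34.7,-18.1]},{"offset":[-0.421,-0.383,0.023],"twist":[-5.7,-34.7,-18.1]},{"offset":[-0.421,-0.383,0.023],"twist":[-5.7,-34.7,-18.1]},{"offset":[-0.421,-0.383,0.023],"twist":[-5.7,-34.7,-18.1]}]' 0.85
python3 - <<'E'
from h import *
o=get_obs();im=get_image("wrist");print(o["t"],o["q"].round(2),o["tool_pos"].round(4),o["tool_rot"].round(3))
np.savez("v1.npz",p=o["tool_pos"],r=o["tool_rot"])
for q in ["dial_center","dial_end","dial_foot"]:
  for d in cut_out(q,"wrist")[:2]:print(q,d["confidence"],d["rect"])
cv2.imwrite("pics/c.png",im[:,:,::-1])
E
```

```text
t: 1.9
tool_pos: [0.4759, 0.0957, 0.2082]
tool_rot: [-0.003, 2.531, 0.001]
contact_force: [-0.3, 0.3, 0.3]
opening: 0.0724
grip_force: 0.0
1.9 [ 0.07 -0.73  2.34 -0.05  0.92 -1.49] [0.4759 0.0957 0.2082] [-3.000e-03  2.531e+00  1.000e-03]
dial_center 0.89 [271.6, 177.5, 67.5, 54.0]
dial_end 0.87 [274.4, 175.9, 67.9, 60.3]
dial_foot 0.86 [273.4, 177.2, 68.8, 55.3]
```

View pics/c.png

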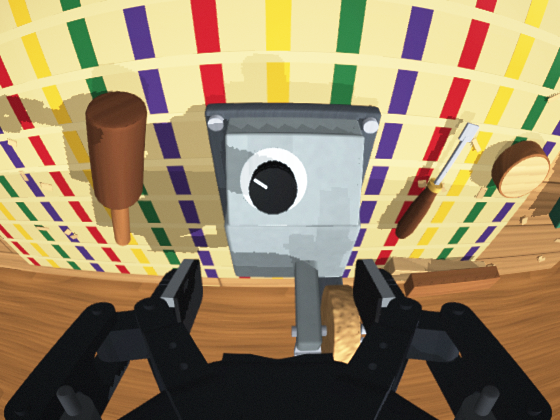

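The wrist view shows the dial's dark end at about (271,187) in its white ring, centred near (274,178). The pale line runs from the centre toward (254,179). I'll take a second view from further up the slope, turned about -50° so the coming clockwise turn stays within range.

```bash
python3 -m crank '[{"offset":[-0.03,0,0.02],"twist":[0,0,-10]},{"offset":[-0.03,0,0.02],"twist":[0,0,-20]},{"offset":[-0.03,0,0.02],"twist":[0,0,-30]},{"offset":[-0.03,0,0.02],"twist":[0,0,-40]},{"offset":[-0.03,0,0.02],"twist":[0,0,-50]},{"offset":[-0.03,0,0.02],"twist":[0,0,-50]},{"offset":[-0.03,0,0.02],"twist":[0,0,-50]}]' 
python3 - <<'E'
from h import *
o=get_obs();im=get_image("wrist");print(o["t"],o["q"].round(2),o["tool_pos"].round(4),o["tool_rot"].round(3))
np.savez("v2.npz",p=o["tool_pos"],r=o["tool_rot"])
for q in ["dial_center","dial_end","dial_foot"]:
  for d in cut_out(q,"wrist")[:2]:print(q,d["confidence"],d["rect"])
cv2.imwrite("pics/d0.png",im[:,:,::-1])
a=cv2.imread("pics/c.png")[120:240,200:400];b=im[100:220,200:400,::-1]
c0=100
cv2.imwrite("pics/d.png",np.vstack([cv2.resize(x,None,fx=2.5,fy=2.5,interpolation=2) for x in (a,b)]))
E
```

```text
t: 2.98
tool_pos: [0.5123, 0.0946, 0.2091]
tool_rot: [-1.082, 2.327, -0.341]
contact_force: [-0.2, 0.1, 0.4]
opening: 0.0727
grip_force: 0.0
2.975 [ 0.06 -0.6   2.27 -0.04  0.87 -2.37] [0.5123 0.0946 0.2091] [-1.082  2.327 -0.341]
dial_center 0.66 [313.5, 166.9, 69.8, 74.6]
dial_end 0.61 [314.0, 164.9, 74.0, 70.7]
dial_foot 0.77 [312.9, 166.0, 71.1, 70.4]
```

View pics/d.png

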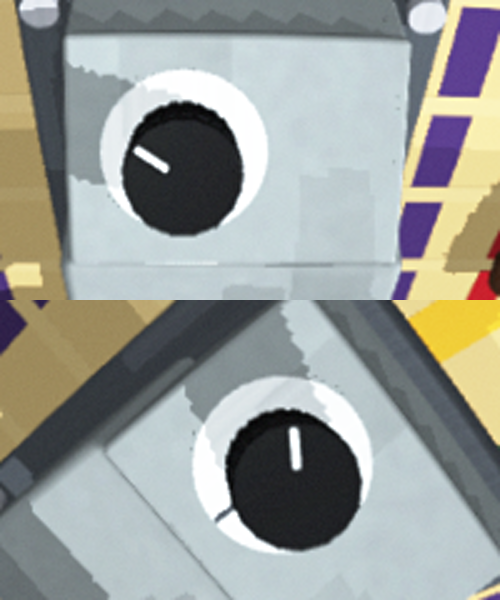

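Top crop (view 1): dial end at about (273.2,190.8), ring centre (273.6,180.8). Bottom crop (view 2): dial end at about (318,173.6), ring centre (313,165.8). Both show the pale line and a clear approach, so I'll triangulate.

```bash
python3 - <<'E'
from h import *
V=[dict(tool_pos=v["p"],tool_rot=v["r"]) for v in (np.load("v1.npz"),np.load("v2.npz"))]
en=meet([ray("wrist",(273.2,190.8),V[0]),ray("wrist",(318,173.6),V[1])])
ri=meet([ray("wrist",(273.6,180.8),V[0]),ray("wrist",(313,165.8),V[1])])
print("end",en,"ring",ri,"axis",(en-ri),np.linalg.norm(en-ri))
# yaw from bolts in view 1
b=[onz("wrist",p,.018,V[0]) for p in ((216,122),(371,126))];print(b, "yaw",np.degrees(np.arctan2(-(b[1]-b[0])[0],(b[1]-b[0])[1])))
t=[onz("top",p,.11) for p in ((294,240),)];print("top",t)
# top ray vs end
c,d=ray("top",(294,240));print("top miss",np.linalg.norm(np.cross(en-c,d)))
E
```

```text
end [0.53361784 0.09139416 0.10658386] ring [0.55521584 0.09150055 0.07522294] axis [-0.02159799 -0.00010639  0.03136092] 0.03807875813345967
[array([0.5280703, 0.0326507, 0.018    ]), array([0.53097635, 0.19177268, 0.018     ])] yaw -1.0462756174181902
top [array([0.54771466, 0.09247788, 0.11      ])]
top miss 0.014436327145504272
```

```bash
python3 - <<'E'
from h import *
n=np.array([-.5736,0,.8192]);F=np.array([.556,.0917,.075])
o=get_obs();T=toolrot(0,130)
rows(F+n*.07,T);rows(F+n*.010,T)
E
```

```text
off mm [28.4 30.  64.9] twist deg [-0.  -0.  -0.1]
off mm [ 28.4  30.  124.9] twist deg [-0.  -0.  -0.1]
```

```bash
python3 -m crank '[{"offset":[0.028,0.03,0.03],"twist":[0,0,0]},{"offset":[0.028,0.03,0.065],"twist":[0,0,0]},{"offset":[0.028,0.03,0.065],"twist":[0,0,0]},{"offset":[0.028,0.03,0.065],"twist":[0,0,0]}]' 
python3 - <<'E'
from h import *
o=get_obs();im=get_image("wrist");print(o["q"].round(2))
cv2.imwrite("pics/e.png",im[:,:,::-1])
rows(np.array([.556,.0917,.075])+np.array([-.5736,0,.8192])*.01,toolrot(0,130))
E
```

```text
t: 3.68
tool_pos: [0.5169, 0.0919, 0.1341]
tool_rot: [-1.083, 2.325, -0.343]
contact_force: [-0.5, -0.7, 0.8]
opening: 0.0724
grip_force: 0.0
[ 0.05 -0.5   2.33 -0.05  0.7  -2.37]
off mm [ 2.   2.1 61.3] twist deg [-0.2  0.1 -0. ]
```

View pics/e.png

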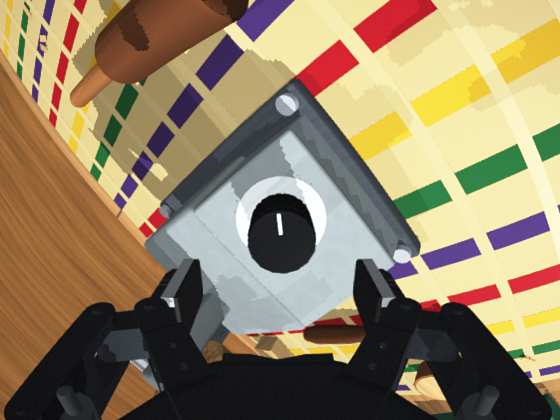

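The dial, around (281,235), sits centrally between the open fingers, and its pale line points up along tool +x. I'll descend and close.

```bash
python3 -m crank '[{"offset":[0.002,0.002,0.02],"twist":[0,0,0]},{"offset":[0.002,0.002,0.04],"twist":[0,0,0]},{"offset":[0.002,0.002,0.06],"twist":[0,0,0]},{"offset":[0.002,0.002,0.06],"twist":[0,0,0]},{"offset":[0.002,0.002,0.06],"twist":[0,0,0]}]' && python3 -m crank '[{"offset":[0,0,0],"twist":[0,0,0]},{"offset":[0,0,0],"twist":[0,0,0]},{"offset":[0,0,0],"twist":[0,0,0]},{"offset":[0,0,0],"twist":[0,0,0]},{"offset":[0,0,0],"twist":[0,0,0]},{"offset":[0,0,0],"twist":[0,0,0]}]' 0.3 60
cat > s.py <<'E'
from h import *
import sys
o=get_obs();Rt=R.from_rotvec(o["tool_rot"]);rel=(toolrot(0,0).inv()*Rt).as_rotvec(degrees=True)
print("t",round(o["t"],2),"spin",(rel[2]%360).round(1),"tilt",rel[:2].round(1),"torque tool",Rt.inv().apply(o["wrist_torque"]).round(3),"F tool",Rt.inv().apply(o["contact_force"]).round(1),"q6",o["q"][5].round(3),"grip",o["grip_force"],o["opening"],"pos",o["tool_pos"].round(4))
im=get_image("wrist");cv2.imwrite("pics/%s.png"%sys.argv[1],im[:,:,::-1])
E
python3 s.py f; python3 -c "
import cv2;cv2.imwrite('pics/fc.png',cv2.resize(cv2.imread('pics/f.png')[150:370,140:420],None,fx=2,fy=2))"
```

```text
t: 4.35
tool_pos: [0.5491, 0.0917, 0.0836]
tool_rot: [-1.083, 2.324, -0.344]
contact_force: [-0.2, 0.2, -0.0]
opening: 0.0726
grip_force: 0.0
t: 5.1
tool_pos: [0.5487, 0.0915, 0.0831]
tool_rot: [-1.084, 2.325, -0.344]
contact_force: [-8.1, -2.6, 7.9]
opening: 0.0386
grip_force: 58.8
t 5.1 spin 130.0 tilt [0.1 0.1] torque tool [-0.3    0.595 -0.089] F tool [  3.3  -0.1 -11.1] q6 -2.363 grip 58.8295179605484 0.038559334334006906 pos [0.5487 0.0915 0.0831]
```

View pics/fc.png

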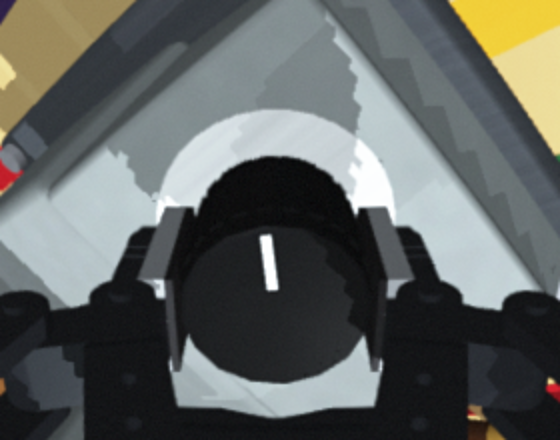

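```bash
python3 -m crank '[{"offset":[0,0,-0.001],"twist":[0,0,10]},{"offset":[0,0,-0.001],"twist":[0,0,20]},{"offset":[0,0,-0.001],"twist":[0,0,30]},{"offset":[0,0,-0.001],"twist":[0,0,40]},{"offset":[0,0,-0.001],"twist":[0,0,50]},{"offset":[0,0,-0.001],"twist":[0,0,60]},{"offset":[0,0,-0.001],"twist":[0,0,70]},{"offset":[0,0,-0.001],"twist":[0,0,80]},{"offset":[0,0,-0.001],"twist":[0,0,90]},{"offset":[0,0,-0.001],"twist":[0,0,100]},{"offset":[0,0,-0.001],"twist":[0,0,110]},{"offset":[0,0,-0.001],"twist":[0,0,120]},{"offset":[0,0,-0.001],"twist":[0,0,120]},{"offset":[0,0,-0.001],"twist":[0,0,120]},{"offset":[0,0,-0.001],"twist":[0,0,120]}]' >/dev/null; python3 s.py g; python3 -c "
import cv2;cv2.imwrite('pics/gc.png',cv2.resize(cv2.imread('pics/g.png')[150:370,140:420],None,fx=2,fy=2))"
```

```text
t 7.03 spin 250.0 tilt [-0.2  0.2] torque tool [-0.569  0.588 -0.236] F tool [ 3.6  6.5 10.7] q6 -0.269 grip 63.31717014312744 0.03849159082177174 pos [0.5487 0.0923 0.0834]
```

View pics/gc.png

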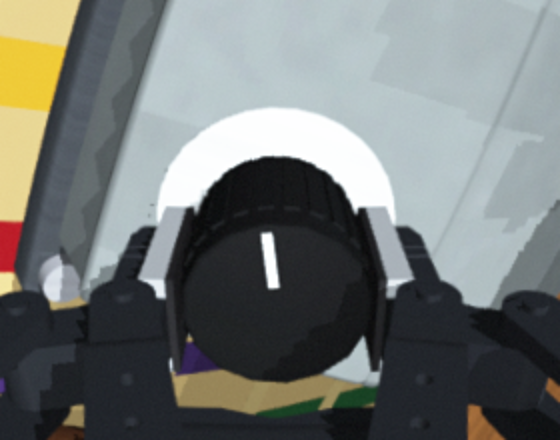

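The pale line hasn't moved between the fingers, so the dial turned the full 120° with the grip. From here I'll go a few degrees at a time and watch the torque.

```bash
for i in 1; do python3 -m crank '[{"offset":[0,0,0.0005],"twist":[0,0,10]},{"offset":[0,0,0.0005],"twist":[0,0,20]},{"offset":[0,0,0.0005],"twist":[0,0,30]},{"offset":[0,0,0.0005],"twist":[0,0,30]}]' >/dev/null; python3 s.py h1;
python3 -m crank '[{"offset":[0,0,0],"twist":[0,0,5]},{"offset":[0,0,0],"twist":[0,0,5]}]' >/dev/null; python3 s.py h2;
python3 -m crank '[{"offset":[0,0,0],"twist":[0,0,4]},{"offset":[0,0,0],"twist":[0,0,4]}]' >/dev/null; python3 s.py h3; done
```

```text
t 7.58 spin 280.1 tilt [-0.1  0.2] torque tool [ 0.182  0.663 -0.192] F tool [4.2 2.2 2.6] q6 0.256 grip 64.2184567451477 0.03858639108299702 pos [0.5489 0.0923 0.0835]
t 7.88 spin 285.1 tilt [-0.1  0.2] torque tool [ 0.208  0.595 -0.04 ] F tool [5.  0.1 2.2] q6 0.343 grip 64.12132859230042 0.038506735870307854 pos [0.549  0.0923 0.0835]
t 8.18 spin 289.1 tilt [-0.1  0.2] torque tool [0.146 0.511 0.034] F tool [4.7 1.6 3.4] q6 0.413 grip 64.13537621498108 0.03859222842955824 pos [0.549  0.0923 0.0836]
```

```bash
cat > ln.py <<'E'
from h import *
import sys
# pale-line angle in the tool frame, from wrist picture, line lies ~32mm behind... plane at dial end
for f in sys.argv[1:]:
    im=cv2.imread("pics/%s.png"%f);sub=cv2.cvtColor(im[262:305,235:330],6)
    n,l,s,c=cv2.connectedComponentsWithStats((sub>150).astype(np.uint8))
    k=[i for i in range(1,n) if 25<s[i,4]<400 and 20<c[i,0]<75]
    for i in k:
        ys,xs=np.where(l==i);o=dict(tool_pos=np.zeros(3),tool_rot=np.zeros(3))
        P=np.array([(onz("wrist",(x+235,y+262),-.032,o)[:2])*1000 for x,y in zip(xs,ys)])
        v=np.linalg.svd(P-P.mean(0))[2][0];v=v*np.sign(v[0]) ;print(f,len(xs),P.mean(0).round(1),"angle",np.degrees(np.arctan2(v[1],v[0])).round(1))
E
python3 ln.py f g h1 h2 h3
for i in 1; do python3 -m crank '[{"offset":[0,0,0],"twist":[0,0,10]},{"offset":[0,0,0],"twist":[0,0,16]},{"offset":[0,0,0],"twist":[0,0,16]}]' >/dev/null; python3 s.py i1;
python3 -m crank '[{"offset":[0,0,0],"twist":[0,0,5]},{"offset":[0,0,0],"twist":[0,0,5]}]' >/dev/null; python3 s.py i2;
python3 -m crank '[{"offset":[0,0,0],"twist":[0,0,5]},{"offset":[0,0,0],"twist":[0,0,5]}]' >/dev/null; python3 s.py i3; done;python3 ln.py i1 i2 i3
```

```text
f 159 [10.2 -0.4] angle -6.2
g 160 [10.8 -0.2] angle -6.1
h1 161 [10.9 -0.3] angle -6.3
h2 159 [10.9 -0.4] angle -6.2
h3 161 [10.9 -0.4] angle -6.4
t 8.6 spin 305.1 tilt [-0.1  0.2] torque tool [0.25  0.502 0.115] F tool [5.4 0.5 4.2] q6 0.692 grip 64.07250165939331 0.03850175685558274 pos [0.5492 0.0922 0.0836]
t 8.9 spin 310.1 tilt [-0.1  0.2] torque tool [ 0.336  0.549 -0.139] F tool [ 5.6 -0.7  5. ] q6 0.779 grip 64.22135710716248 0.03827857900799571 pos [0.5492 0.0922 0.0837]
t 9.2 spin 315.1 tilt [-0.1  0.2] torque tool [ 0.31   0.438 -0.107] F tool [ 5.2 -0.1  4.2] q6 0.866 grip 64.16619658470154 0.03858077910458181 pos [0.5492 0.0922 0.0837]
i1 161 [11.3 -0.4] angle -6.0
i2 162 [11.3 -0.5] angle -6.1
i3 163 [11.3 -0.5] angle -6.3
```

```bash
for i in 1; do python3 -m crank '[{"offset":[0,0,0],"twist":[0,0,10]},{"offset":[0,0,0],"twist":[0,0,20]},{"offset":[0,0,0],"twist":[0,0,25]},{"offset":[0,0,0],"twist":[0,0,25]}]' >/dev/null; python3 s.py j1;
python3 -m crank '[{"offset":[0,0,0],"twist":[0,0,4]},{"offset":[0,0,0],"twist":[0,0,4]}]' >/dev/null; python3 s.py j2;
python3 -m crank '[{"offset":[0,0,0],"twist":[0,0,3]},{"offset":[0,0,0],"twist":[0,0,3]}]' >/dev/null; python3 s.py j3; done;python3 ln.py j1 j2 j3
```

```text
t 9.75 spin 340.1 tilt [-0.   0.3] torque tool [ 0.294  0.223 -0.12 ] F tool [ 4.7 -1.5  5.4] q6 1.303 grip 64.15229201316833 0.038598833313058724 pos [0.5494 0.092  0.0838]
t 10.05 spin 344.0 tilt [-0.   0.3] torque tool [-0.04   0.125 -0.126] F tool [ 3.4 -0.9  4.2] q6 1.372 grip 63.81251335144043 0.038564441074322026 pos [0.5493 0.0919 0.0838]
t 10.35 spin 347.1 tilt [-0.   0.2] torque tool [0.127 0.19  0.047] F tool [ 4.4 -0.6  4.3] q6 1.425 grip 64.00656580924988 0.038771637453861856 pos [0.5493 0.0919 0.0838]
j1 163 [11.7 -0.8] angle -6.0
j2 160 [11.6 -0.8] angle -6.2
j3 158 [11.7 -0.8] angle -6.1
```

```bash
for i in 1; do python3 -m crank '[{"offset":[0,0,0],"twist":[0,0,10]},{"offset":[0,0,0],"twist":[0,0,20]},{"offset":[0,0,0],"twist":[0,0,22]},{"offset":[0,0,0],"twist":[0,0,22]}]' >/dev/null; python3 s.py k1;
python3 -m crank '[{"offset":[0,0,0],"twist":[0,0,3]},{"offset":[0,0,0],"twist":[0,0,3]}]' >/dev/null; python3 s.py k2;
python3 -m crank '[{"offset":[0,0,0],"twist":[0,0,3]},{"offset":[0,0,0],"twist":[0,0,3]}]' >/dev/null; python3 s.py k3; done;python3 ln.py k1 k2 k3
```

```text
t 10.9 spin 9.1 tilt [0.  0.2] torque tool [-0.118  0.347  0.178] F tool [ 4.1 -0.4  2.6] q6 1.809 grip 64.1260814666748 0.03841790666715332 pos [0.5494 0.0916 0.0839]
t 11.2 spin 11.9 tilt [-0.   0.2] torque tool [ 0.23   0.514 -0.414] F tool [ 5.4 -2.4 -0.4] q6 1.859 grip 64.26547408103943 0.038345359750994186 pos [0.5494 0.0917 0.0838]
t 11.5 spin 14.8 tilt [-0.   0.1] torque tool [ 0.391  0.201 -0.947] F tool [ 2.4 -2.4 -5.3] q6 1.91 grip 64.78590488433838 0.03839051762387549 pos [0.5488 0.0918 0.0834]
k1 152 [11.7 -2.3] angle -10.9
k2 149 [11.8 -2.3] angle -11.3
k3 151 [12.4 -2.9] angle -14.5
```

```bash
python3 -m crank '[{"offset":[0,0,0],"twist":[0,0,0]},{"offset":[0,0,0],"twist":[0,0,0]},{"offset":[0,0,0],"twist":[0,0,0]},{"offset":[0,0,0],"twist":[0,0,0]},{"offset":[0,0,0],"twist":[0,0,0]}]' 0.85 >/dev/null; python3 s.py l; python3 ln.py l;  python3 -c "
import cv2,numpy as np;cv2.imwrite('pics/lc.png',np.hstack([cv2.resize(cv2.imread('pics/%s.png'%s)[150:370,140:420],None,fx=1.4,fy=1.4) for s in ('k3','l')]))"
```

```text
t 12.18 spin 15.0 tilt [-0. -0.] torque tool [-0.079 -0.336  0.04 ] F tool [ 0.5 -0.1  0.1] q6 1.913 grip 0.0 0.0726338307065946 pos [0.5479 0.0915 0.0819]
l 160 [13.3 -3.8] angle -15.1
```

View pics/lc.png

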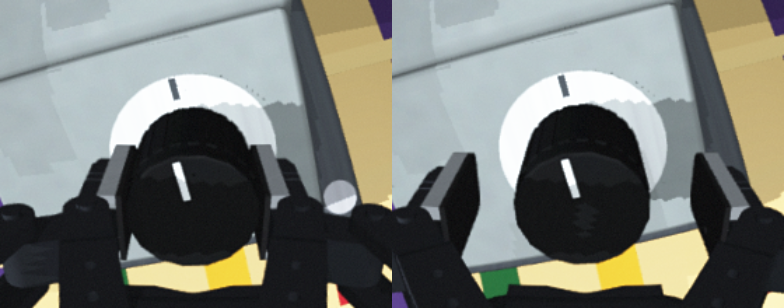

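The halt is reached: torque hit 0.95 N m. After release, the pale line points straight up the slope, at the ring's mark near (175,88) in the left crop. That makes the dial 0°, 8 clicks from its start at about 120°. Next I'll grip again and turn back 120°.

```bash
python3 -m crank '[{"offset":[0,0,-0.001],"twist":[0,0,0]},{"offset":[0,0,-0.001],"twist":[0,0,0]},{"offset":[0,0,-0.001],"twist":[0,0,0]},{"offset":[0,0,-0.001],"twist":[0,0,0]},{"offset":[0,0,-0.001],"twist":[0,0,0]},{"offset":[0,0,-0.001],"twist":[0,0,0]}]' 0.3 60 >/dev/null; python3 s.py m1
python3 -m crank '[{"offset":[0,0,-0.001],"twist":[0,0,-10]},{"offset":[0,0,-0.001],"twist":[0,0,-20]},{"offset":[0,0,-0.001],"twist":[0,0,-30]},{"offset":[0,0,-0.001],"twist":[0,0,-40]},{"offset":[0,0,-0.001],"twist":[0,0,-50]},{"offset":[0,0,-0.001],"twist":[0,0,-60]},{"offset":[0,0,-0.001],"twist":[0,0,-70]},{"offset":[0,0,-0.001],"twist":[0,0,-80]},{"offset":[0,0,-0.001],"twist":[0,0,-90]},{"offset":[0,0,-0.001],"twist":[0,0,-100]},{"offset":[0,0,-0.001],"twist":[0,0,-110]},{"offset":[0,0,-0.001],"twist":[0,0,-120]},{"offset":[0,0,-0.001],"twist":[0,0,-120]},{"offset":[0,0,-0.001],"twist":[0,0,-120]}]' >/dev/null; python3 s.py m2; python3 ln.py m1 m2
```

```text
t 12.97 spin 15.0 tilt [0. 0.] torque tool [ 0.062 -0.483 -0.007] F tool [-1.6 -2.1 -5.8] q6 1.913 grip 59.418865442276 0.03896374011795559 pos [0.5475 0.092  0.0834]
t 14.78 spin 255.0 tilt [-0.3  0.1] torque tool [-0.664 -0.739 -0.058] F tool [-5.3  6.4 19.2] q6 -0.181 grip 63.66287112236023 0.038407322103528534 pos [0.5485 0.0907 0.0844]
m1 149 [12.2 -2.8] angle -15.0
m2 166 [12.1 -2.3] angle -14.8
```

No slip: the dial now reads 240.2°, which is -120°. I'll release, retreat along the axis and check.

```bash
python3 -m crank '[{"offset":[0,0,0],"twist":[0,0,0]},{"offset":[0,0,0],"twist":[0,0,0]},{"offset":[0,0,0],"twist":[0,0,0]},{"offset":[0,0,0],"twist":[0,0,0]},{"offset":[0,0,0],"twist":[0,0,0]}]' 0.85 >/dev/null; python3 s.py n1; python3 ln.py n1
python3 -m crank '[{"offset":[0,0,-0.02],"twist":[0,0,0]},{"offset":[0,0,-0.05],"twist":[0,0,0]},{"offset":[0,0,-0.08],"twist":[0,0,0]},{"offset":[0,0,-0.08],"twist":[0,0,0]},{"offset":[0,0,-0.08],"twist":[0,0,0]}]'; python3 s.py n2;  python3 -c "
import cv2,numpy as np;cv2.imwrite('pics/nc.png',cv2.imread('pics/n2.png'))"
```

```text
t 15.45 spin 255.0 tilt [-0. -0.] torque tool [ 0.258  0.087 -0.023] F tool [-0.3  0.5 -0.7] q6 -0.181 grip 0.0 0.07285400851572389 pos [0.5468 0.0916 0.0837]
n1 160 [11.  -0.9] angle -14.5
t: 16.12
tool_pos: [0.5008, 0.0916, 0.1484]
tool_rot: [1.591, 2.072, 0.501]
contact_force: [-0.3, -0.1, 0.2]
opening: 0.0728
grip_force: 0.0
t 16.12 spin 255.0 tilt [ 0.  -0.1] torque tool [ 0.224  0.079 -0.025] F tool [-0.1 -0.2 -0.4] q6 -0.188 grip 0.0 0.07281046191035208 pos [0.5008 0.0916 0.1484]
```

View pics/nc.png

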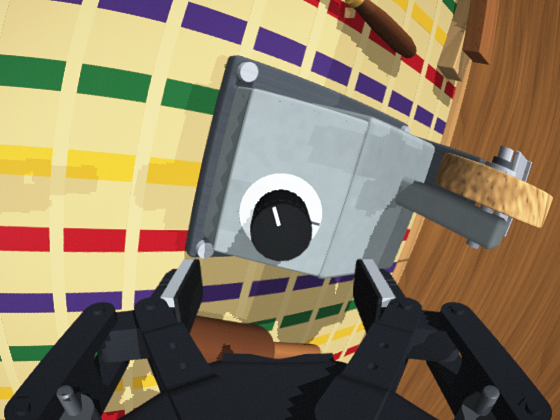

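The gripper is clear of the machine. The pale line, near (276,215), stands about 120° anticlockwise of the ring mark at (316,223), which is four clicks.

```bash
python3 -c "
from station import *
print(finish_job())"
```

```text
the job is handed in; nothing more can be done
None
```

The dial was turned clockwise to its stop (about 0.95 N m there), then back four clicks (120° by its pale line) and let go; the gripper is clear, the gouge, mallet and wooden round were not touched, and the job was handed in at about 16 s.

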